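# Couple the keyed spindle of the latch fixture

## Task

Turn the crank of the latch fixture until the red key on its spindle stands straight up, in line with the notch in the bronze sleeve. Then pinch the sleeve's two blue release buttons together, slide the sleeve onto the spindle until it is fully home, and let go so that both buttons spring back out and lock it. Leave the loose latch parts lying on the shelf where they are.

Things in the scene. Friction and masses are not known exactly. Their poses are not given: they have to be found in the camera images.
- fixture: Latch fixture, fixed. Grey base plate 150 x 320 x 12 mm, from y = -205 to +115 mm of its frame. Origin on the shelf under the spindle, z up; the level spindle axis runs along y at x = 0, 75 mm above the shelf. From -y to +y: grip tower, bronze sleeve, keyed spindle end, green bearing block (y 50 to 95, 115 mm high), crank. Yaw within 0.3 rad of the robot's frame.
- spindle (a joint): Spindle angle, rad. 0: red key (14 mm wide, 60 long) and crank both straight up, in line with the notch. Positive leans to the fixture's -x; starts 0.5 to 1.1. Turns -0.6 to 1.3 with no stop at 0; friction 0.16 N m (2 N at the handle) keeps it where left. Notch 20 mm wide, mouth flared to 32: the key enters freely within 0.08 rad, is led in to about 0.2; beyond that it blocks.
- crank_grip (a point): Middle of the crank's black round handle: diameter 22 mm, 60 long, parallel to the spindle, 85 mm from its axis, at y = 148 mm of the fixture frame; 160 mm above the shelf when upright. The steel crank arm is at its end towards the bearing block, 36 mm away; the other end is free. Pinched from above across the fixture's x it turns between the fingers as it is led round in an arc; or push it.
- sleeve (a joint): Sleeve travel along the fixture's +y, m. Starts at -0.022 to 0; its two pawls stop it at about 0.002 until the buttons are pinched. The key meets it at about 0.03. 0.09: fully home at the shoulder; from 0.087 the pawls can spring out past the guide walls and lock. Sliding takes 2 N, some 10 N more where the flare leads a tilted key in.
- sleeve_grip (a point): Midway between the two blue buttons on the dark grip tower behind the sleeve: 125 mm above the shelf, x = 0, y = -135 mm + travel in the fixture frame. Tower 32 mm (x) by 30 (y), top 145 mm above the shelf. Buttons 24 mm (y) by 28 high on its -x and +x sides; 54 mm over both when out, 36 pressed. The sleeve's body (70 mm wide, top 111 mm high) begins 20 mm ahead of the tower.
- button_near (a joint): How far the button on the fixture's -x side is pressed, m: 0 out, 0.009 fully in; spring 2 N rising to 5 N. Its pawl clears the guide wall from 0.005. It must be held in to start the slide and rubs along the wall if let go on the way.
- button_far (a joint): The same for the button on the +x side.
- notch_front (a point): Top of the notch's mouth in the sleeve's front face, 107 mm above the shelf; the sleeve is 50 mm long behind it. Red paint marks both sides of the notch.
- key_end (a point): Tip of the red key at its end nearest the sleeve, 32 mm from the spindle axis, at y = -20 mm in the fixture frame.
- rotor: Bystander: bronze latch rotor, disc 68 mm with two fork teeth to its +x (to 51 mm) and a boss, 24 mm high, loose on the shelf. Origin under its disc's centre.
- bezel: Bystander: grey plastic handle bezel, open frame 72 x 130 x 16 mm, long along its y, loose. Origin under its centre.
- lock_lever: Bystander: silver zinc lock lever, about 118 mm long along its y, 12 mm high, loose. Origin near its middle, on its underside.

How it is judged (in metres and radians):
On the way, in this order (a step that is already met when the one before it is completed fails the run):
1. the spindle is turned until its key stands up in line with the notch (within the flare, 0.2 rad), the sleeve still off the key (value of joint spindle between -0.2 and 0.2 rad and value of joint sleeve below 0.03 m), for 0.2 s.
2. both release buttons are pinched in and the sleeve is slid past its lock (value of joint each of button_near, button_far above 0.004 m and value of joint sleeve above 0.008 m), for 0.1 s.
At the end, for the whole second after the job is handed in: The sleeve is fully home on the key (travel over 86.5 mm of 90), at rest, both buttons are out again (pressed less than 2 mm), and the key stands up within 0.15 rad (value of joint sleeve above 0.0865 m and value of joint each of button_near, button_far below 0.002 m and value of joint spindle between -0.15 and 0.15 rad and velocity of joint sleeve between -0.005 and 0.005 m/s); the robot touches nothing.
It fails at once if a loose latch part is shifted by more than 25 mm (distance of any of rotor, bezel, lock_lever from where it was at the start of the episode above 0.025 m).
It also fails if it takes over 50 s, if anything falls off the work surface, if the arm or the gripper's body presses on something with over 40 N, if the wrist force passes 120 N, or if a joint passes its speed limit or range.

## Robot

A 7-joint arm with a two-finger parallel gripper is mounted at the origin on the work surface. World frame = base frame: x ahead of the robot, y to its left, z up, the work surface at z = 0. Lengths are in mm, angles in rad, forces in N, time in s.
With the tool pointing down it reaches from about 425 to 875 mm from the base axis. Payload 8.4 kg.
Tool frame: the origin (TCP) lies on the centre line of the jaws, within the pads' length; the fingertips stand 17 mm ahead of it and the grasp point (between the pads) lies 2 mm behind it (env.tips_ahead is the distance from the TCP to the fingertips, in mm); z points along the fingers, x is the direction in which the jaws open and shut, and the axes are right-handed (so a half turn about z gives the same grasp; the last joint's range is limited). The gripper opens to 87 mm and grips with 3 to 60 N. Pads are 19 mm wide; open, the fingers measure 117 mm over their backs; the gripper's body (75 mm by 190 mm) begins 51 mm behind the grasp point.
Start: joints at [-1.384, 0.333, 0.04, 1.465, -0.013, 1.343, -0.059], TCP at [183.253, 623.605, 239.546] pointing down, gripper open.
Joint ranges: [-2.58, 2.58], [-0.38, 2.09], [-1.3, 1.39], [0.25, 2.4], [-1.5, 4.64], [0.08, 2.09], [-2.65, 2.65]. Speed limits (rad/s): [2.22, 2.22, 2.79, 2.79, 3.14, 3.14, 3.14].

## Interface

Orientations are given as a unit quaternion [w, x, y, z].
In Python, from bench import env gives the robot as it stands.
- The arm moves only by the tool arm_command, never from a script. Its argument "increments" is a list of rows, each a list of 3 entries, a list of its own where there are three numbers: the shift along the tool's x, y, z in mm, then the turn, a rotation vector about the tool's x, y, z in rad, then the finger opening in mm, from 0 to 87. A call has 1 to 5 rows; each row shifts and turns the pose as measured when the row begins, along the tool's axes as they then stand; what a row does not reach is not made up. A row lasts 1/10 s, in which the tool goes at most 50 mm and 8.59 degrees, less where a joint would pass 70% of its speed; a pose out of reach is approached as far as the arm can. A call with a gripper value outside its range is refused whole. The fingers move at their own pace and stop on an object; "grip_force" is the grip in N (left out, the last holds). Time passes only in rows, so rows that do not move let the fingers close. It gives the time, the measured TCP pose, the force and the opening at its end, in the units of the state.
- env.get_state(): the state, without advancing time (a new reading comes with each control period).
- env.capture(name): name is "scene" or "top"; returns a dict with "pixels" (384x512x3 uint8, blue, green, red), "K" (3x3 intrinsics, pixels), "rvec" (rotation vector, rad) and "tvec" (3), from world to camera coordinates, as OpenCV has them. Camera axes: x right, y down, z forward; pixel columns grow to the right and rows downward; lengths in mm; the calibration is good to about 2 mm. A picture is of the moment at which its call begins. There is no depth.
- env.hand_in(): hands the job in, once; it reports no verdict.
The state is a dict: "clock": time; "q": joint angles; "qd": joint speeds; "joint_efforts": joint torques, N m; "tool_pos": TCP position; "tcp_rot": TCP orientation; "force": force on the tool from outside, world axes, zero at the start; "moment": the same for the moment, N m; "opening": finger opening in mm.
Only numpy, scipy, OpenCV 4.12 (cv2) and the standard library are available. Lean on these libraries where they do the work, as an engineer would, in place of code of your own. Each camera call takes 0.05 s, during which the arm holds its last target.

## Working session

There is one attempt and no reset: what is moved stays moved. The work goes in short steps, Python scripts to look and compute and a tool call to move; the robot and the scene stay as the last step left them, time stands still between calls to the robot, and variables do not carry over. Pictures are saved under pics/ and viewed, and the job is handed in when it is done.

Besides the shell and the picture viewer there is one more tool, called after "Emit:" as name(argument=value, ...) on one line, values as JSON. arm_command: Moves the arm, as the interface text tells. Its arguments: {"type":"object","properties":{"increments":{"type":"array","items":{"type":"array"}},"grip_force":{"type":"number"}},"required":["increments"]}

```bash
mkdir -p pics; ls
python3 - <<'E'
from bench import env
import cv2,numpy as np
s=env.get_state(); print(s)
for n in("scene","top"):
    c=env.capture(n); np.savez('pics/%s0.npz'%n,**{k:np.array(v) for k,v in c.items()})
    cv2.imwrite('pics/%s0.png'%n,c['pixels']); print(n,c['K'],c['rvec'],c['tvec'])
E
```

```text
pics
{'clock': 0.0, 'q': array([-1.38418892,  0.33391998,  0.0398404 ,  1.46627289, -0.0134132 ,
        1.34326094, -0.05851997]), 'qd': array([ 0.00145959,  0.00247599,  0.00078406,  0.00069726,  0.00132953,
       -0.00012448,  0.00013364]), 'joint_efforts': array([-6.50443490e-04, -6.56379676e+01,  1.33436501e+00, -4.03781998e+01,
       -5.99450245e-02,  4.51098033e-02,  1.69540840e-04]), 'tool_pos': array([183.13629211, 623.21810597, 238.65210674]), 'tcp_rot': array([ 5.11483799e-04,  8.00605919e-01,  5.99190726e-01, -6.12248551e-04]), 'force': array([-0.54017457, -0.23460348, -0.92555061]), 'moment': array([ 0.0057459 ,  0.01579867, -0.04130072]), 'opening': 87.19715946310917}
scene [[480.65710939   0.         256.17457183]
 [  0.         480.65710939 186.61562857]
 [  0.           0.           1.        ]] [ 0.8695629   2.35522095 -1.30925464] [ 433.99661057  -88.96562415 1706.21901816]
top [[356.19526468   0.         258.79978562]
 [  0.         356.19526468 192.75804916]
 [  0.           0.           1.        ]] [ 2.216702   -2.15578177  0.08772622] [ -22.54276048  560.45844362 1116.8040692 ]
```

View pics/scene0.png

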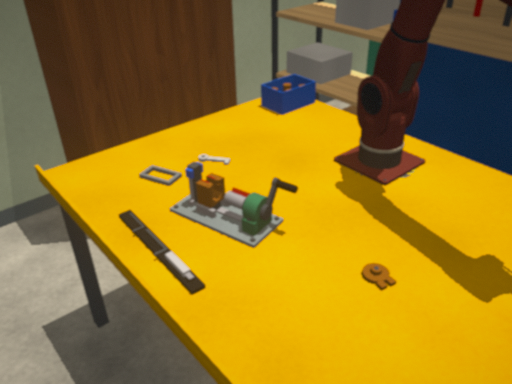

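View pics/top0.png

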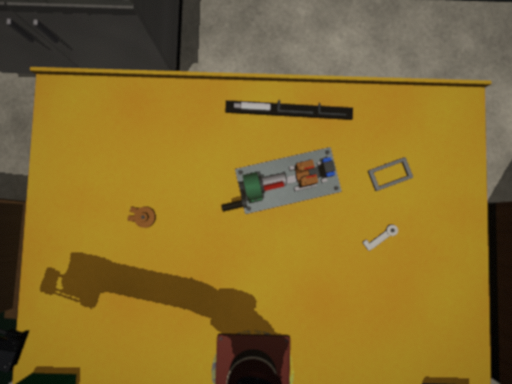

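The top view shows the fixture at about columns 222–341, rows 148–213. The crank handle is at (232,206) and the grip tower at (327,168). The rotor is at (145,216), the bezel at (390,174) and the lever at (380,237). I'll zoom in to measure.

Run:
```python
import cv2
a=cv2.imread('pics/top0.png')[140:220,215:350]; cv2.imwrite('pics/top0z.png',cv2.resize(a,None,fx=5.9,fy=5.9,interpolation=cv2.INTER_CUBIC))
a=cv2.imread('pics/scene0.png')[155:250,165:305]; cv2.imwrite('pics/scene0z.png',cv2.resize(a,None,fx=5.7,fy=5.7,interpolation=cv2.INTER_CUBIC))
```

```text
(no output)
```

View pics/top0z.png

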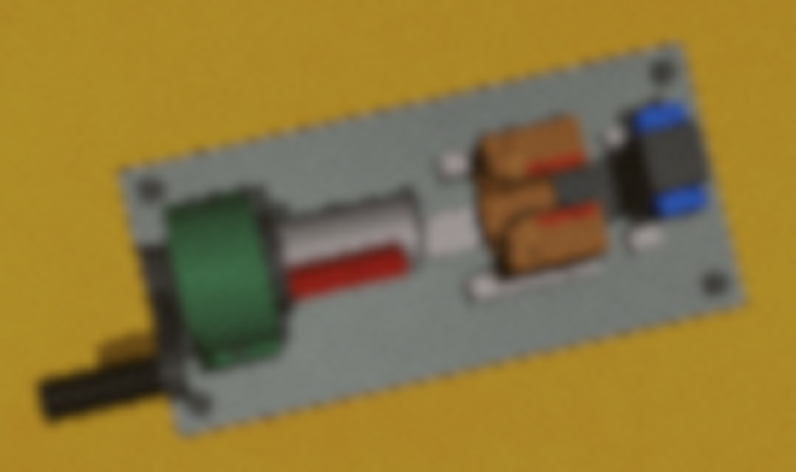

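View pics/scene0z.png

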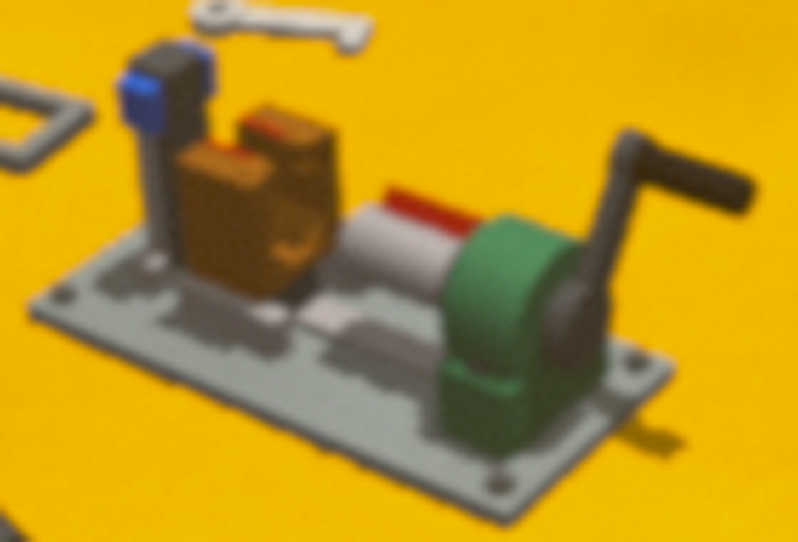

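```bash
cat > h.py <<'E'
import cv2,numpy as np
from scipy.optimize import least_squares
def load(n):
    c=np.load(n); return c['K'],c['rvec'],c['tvec']
def proj(c,P): return cv2.projectPoints(np.array(P,float).reshape(-1,1,3),c[1],c[2],c[0],None)[0][:,0]
def f2w(p,P):
    P=np.atleast_2d(P).astype(float); c,s=np.cos(p[2]),np.sin(p[2])
    return np.c_[p[0]+c*P[:,0]-s*P[:,1],p[1]+s*P[:,0]+c*P[:,1],P[:,2]]
def pol(r,th,y): return [-r*np.sin(th),y,75+r*np.cos(th)]
E
cat > fit0.py <<'E'
from h import *
T=load('pics/top0.npz');S=load('pics/scene0.npz')
uz=lambda L,f,o:(np.array(L,float)+.5)/f-.5+o
tp=uz([(122,170),(683,45),(745,300),(182,435),(670,153),(48,400)],5.9,[215,140])
sp=uz([(33,305),(507,515),(672,366),(170,62),(745,198),(390,198)],5.7,[165,155])
def pred(p):
    th,tr=p[3:]
    t=[[75,115,12],[75,-205,12],[-75,-205,12],[-75,115,12],[0,-135+tr,145],pol(85,th,175)]
    s=[[75,-205,12],[75,115,12],[-75,115,12],[0,-135+tr,145],pol(85,th,178),pol(30,th,-20)]
    return proj(T,f2w(p,t))-tp, proj(S,f2w(p,s))-sp
fun=lambda p:np.concatenate([a.ravel() for a in pred(p)])
r=least_squares(fun,[600,0,0,.7,0],loss='soft_l1',x_scale=[10,10,.1,.1,5])
print(r.x); [print(a.round(2)) for a in pred(r.x)]
np.save('pose.npy',r.x)
E
python3 fit0.py
```

```text
[ 5.95081283e+02 -5.65586621e+01  2.60075967e-01  5.50620587e-01
 -1.47905633e+01]
[[-0.79  0.09]
 [-0.06 -1.1 ]
 [ 0.8   0.38]
 [-0.4   0.39]
 [-0.5   0.62]
 [-2.33 -0.05]]
[[-2.43 -0.36]
 [-0.7  -0.28]
 [ 0.04 -1.17]
 [-0.63 -0.8 ]
 [ 1.18  0.65]
 [-0.59 -1.51]]
```

```bash
cat > ov.py <<'E'
from h import *
import sys
def box(a,b,c): 
    return [([a[i],b[j],c[k]],[a[l],b[m],c[n]]) for i in(0,1) for j in(0,1) for k in(0,1) for l in(0,1) for m in(0,1) for n in(0,1) if (l-i)+(m-j)+(n-k)==1 and l>=i and m>=j and n>=k]
def overlay(img,C,p,f,roi,out):
    x0,y0,x1,y1=roi; a=cv2.resize(img[y0:y1,x0:x1],None,fx=f,fy=f,interpolation=cv2.INTER_CUBIC)
    th,tr=p[3:5]
    L=box((-75,75),(-205,115),(0,12))+box((-16,16),(-150+tr,-120+tr),(111,145))+box((-27,27),(-147+tr,-123+tr),(111,139))+box((-35,35),(-100+tr,-50+tr),(12,111))
    L+=[(pol(85,th,112),pol(85,th,178)),(pol(32,th,-20),pol(32,th,40)),(pol(0,th,-20),pol(32,th,-20)),([0,-20,75],[0,50,75])]
    for A,B in L:
        q=proj(C,f2w(p,[A,B])); q=((q-[x0,y0]+.5)*f-.5)
        cv2.line(a,*[tuple(int(v) for v in k) for k in q.round()],(255,255,0),1)
    cv2.imwrite(out,a)
if __name__=='__main__':
    k=sys.argv[1]; p=np.load('pose.npy')
    overlay(np.load(f'pics/top{k}.npz')['pixels'],load(f'pics/top{k}.npz'),p,5.9,(215,140,350,220),f'pics/{sys.argv[2]}t.png')
    overlay(np.load(f'pics/scene{k}.npz')['pixels'],load(f'pics/scene{k}.npz'),p,5.7,(165,155,305,250),f'pics/{sys.argv[2]}s.png')
E
python3 ov.py 0 ova
```

```text
(no output)
```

View pics/ovat.png

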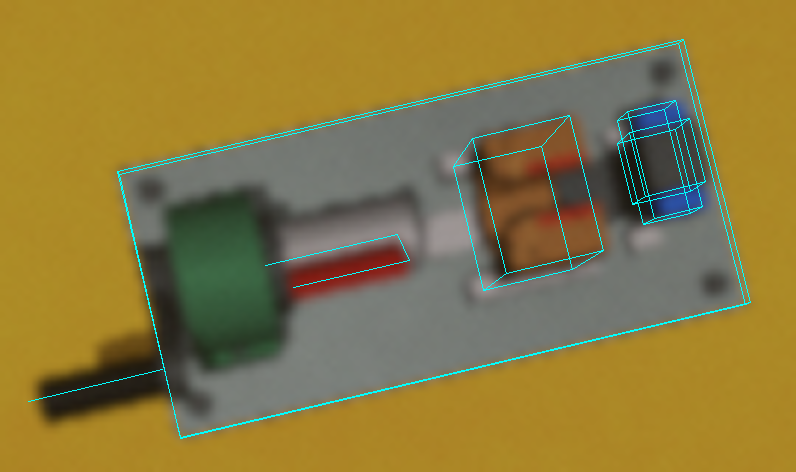

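View pics/ovas.png

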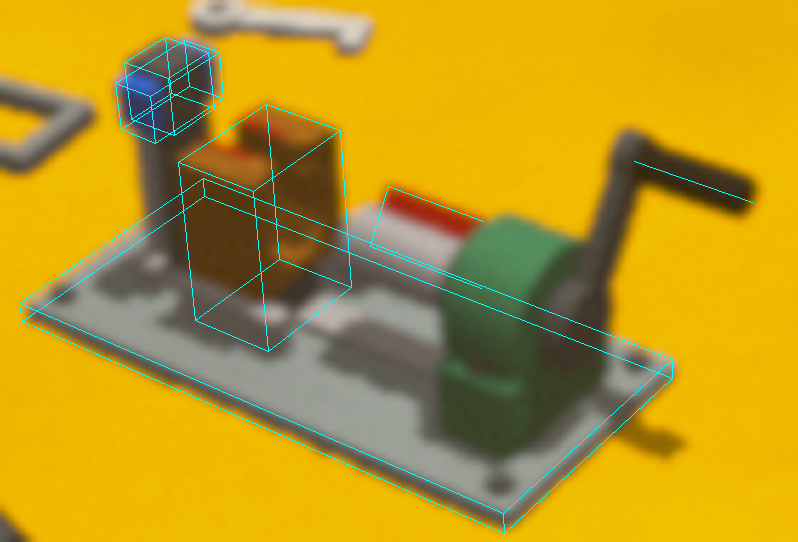

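The overlay fits within about 1–2 px. The fixture is near (595, −57) with yaw 0.26, spindle at about 0.55 and travel at about −17 mm. I'll write a planner helper next, then move above the handle.

```bash
cat > plan.py <<'E'
from h import *
from scipy.spatial.transform import Rotation as R
import sys
from bench import env
def tool(): 
    s=env.get_state(); q=s['tcp_rot']; return s,np.array(s['tool_pos']),R.from_quat([q[1],q[2],q[3],q[0]])
p=np.load('pose.npy')
def plan(fx,fy,z,n=1,yaw=None):
    s,t,r=tool(); W=f2w(p,[fx,fy,z])[0]
    a=p[2] if yaw is None else yaw
    rt=R.from_matrix(np.array([[np.cos(a),np.sin(a),0],[np.sin(a),-np.cos(a),0],[0,0,-1]]).T)
    rv=(r.inv()*rt).as_rotvec()
    m=r.as_matrix(); loc=np.linalg.inv(np.array([[np.cos(p[2]),-np.sin(p[2]),0],[np.sin(p[2]),np.cos(p[2]),0],[0,0,1]]))@(t-[p[0],p[1],0])
    print('clock',round(s['clock'],2),'tcp world',t.round(1),'fixt',loc.round(1),'open',round(s['opening'],1),'F',np.round(s['force'],1),'target W',W.round(1),'rv',rv.round(3))
    for i in range(n):
        print((r.inv().apply((W-t)/n)).round(1).tolist(),(rv/n).round(3).tolist()); r=r*R.from_rotvec(rv/n)
if __name__=='__main__': plan(*[float(v) for v in sys.argv[1:4]],n=int(sys.argv[4]))
E
python3 - <<'E'
import sys;sys.path.insert(0,'.')
from plan import *
x=pol(85,p[3],148);print(x)
plan(x[0],150,x[2]+50,18)
E
```

```text
[np.float64(-44.47337650028348), 148, np.float64(147.4369987138067)]
clock 0.1 tcp world [183.2 623.3 238.8] fixt [-223.2  762.9  238.8] open 87.0 F [-0.2 -0.6 -0. ] target W [513.5  77.  197.4] rv [1.000e-03 1.000e-03 1.025e+00]
[-23.9, 26.2, 2.3] [0.0, 0.0, 0.057]
[-22.4, 27.5, 2.3] [0.0, 0.0, 0.057]
[-20.8, 28.7, 2.3] [0.0, 0.0, 0.057]
[-19.1, 29.9, 2.3] [0.0, 0.0, 0.057]
[-17.4, 30.9, 2.3] [0.0, 0.0, 0.057]
[-15.6, 31.8, 2.3] [0.0, 0.0, 0.057]
[-13.8, 32.7, 2.3] [0.0, 0.0, 0.057]
[-11.9, 33.4, 2.3] [0.0, 0.0, 0.057]
[-10.0, 34.0, 2.3] [0.0, 0.0, 0.057]
[-8.0, 34.5, 2.3] [0.0, 0.0, 0.057]
[-6.1, 34.9, 2.3] [0.0, 0.0, 0.057]
[-4.1, 35.2, 2.3] [0.0, 0.0, 0.057]
[-2.0, 35.4, 2.3] [0.0, 0.0, 0.057]
[-0.0, 35.5, 2.3] [0.0, 0.0, 0.057]
[2.0, 35.4, 2.3] [0.0, 0.0, 0.057]
[4.0, 35.2, 2.3] [0.0, 0.0, 0.057]
[6.0, 35.0, 2.3] [0.0, 0.0, 0.057]
[8.0, 34.6, 2.3] [0.0, 0.0, 0.057]
```

Emit:
arm_command(increments=[[[-24,26,0],[0,0,0.057],87],[[-22,27.5,0],[0,0,0.057],87],[[-21,29,0],[0,0,0.057],87],[[-19,30,0],[0,0,0.057],87],[[-17,31,0],[0,0,0.057],87]], grip_force=20)

```text
clock: 0.6
tool_pos: [272.9, 469.6, 235.0]
tcp_rot: [0.001, 0.878, 0.479, -0.003]
force: [0.1, 0.8, 0.1]
opening: 86.9
```

Emit:
arm_command(increments=[[[-15,32,0],[0,0,0.057],87],[[-14,33,0],[0,0,0.057],87],[[-12,33,0],[0,0,0.057],87],[[-10,34,0],[0,0,0.057],87],[[-8,34.5,0],[0,0,0.057],87]])

```text
clock: 1.1
tool_pos: [366.4, 309.8, 234.1]
tcp_rot: [0.002, 0.939, 0.344, -0.004]
force: [0.6, -0.4, 0.0]
opening: 86.8
```

```bash
python3 plan.py -44.5 150 200 10
```

```text
clock 1.1 tcp world [366.4 309.8 234.1] fixt [-126.8  412.9  234.1] open 86.8 F [ 0.6 -0.4  0. ] target W [513.5  77.  200. ] rv [0.003 0.008 0.442]
[-3.8, 27.3, 3.5] [0.0, 0.001, 0.044]
[-2.6, 27.4, 3.5] [0.0, 0.001, 0.044]
[-1.4, 27.5, 3.5] [0.0, 0.001, 0.044]
[-0.1, 27.5, 3.5] [0.0, 0.001, 0.044]
[1.1, 27.5, 3.4] [0.0, 0.001, 0.044]
[2.3, 27.4, 3.4] [0.0, 0.001, 0.044]
[3.5, 27.3, 3.4] [0.0, 0.001, 0.044]
[4.7, 27.1, 3.4] [0.0, 0.001, 0.044]
[5.9, 26.9, 3.4] [0.0, 0.001, 0.044]
[7.1, 26.6, 3.4] [0.0, 0.001, 0.044]
```

Emit:
arm_command(increments=[[[-4,29,2],[0,0.001,0.047],87],[[-2.5,29,2],[0,0.001,0.047],87],[[-1.5,29,2],[0,0.001,0.047],87],[[0,29,2],[0,0.001,0.047],87],[[1,29,2],[0,0.001,0.047],87]])

```text
clock: 1.6
tool_pos: [445.2, 178.7, 223.5]
tcp_rot: [0.002, 0.974, 0.226, -0.002]
force: [0.9, 0.1, 0.6]
opening: 87.0
```

Emit:
arm_command(increments=[[[2.5,28,2],[0,0.001,0.045],87],[[3.5,28,2],[0,0.001,0.045],87],[[5,27,2],[0,0.001,0.045],87],[[6,24,2],[0,0.001,0.045],87],[[7,20,2],[0,0.001,0.045],87]])

```text
clock: 2.1
tool_pos: [515.3, 61.6, 212.7]
tcp_rot: [0.001, 0.994, 0.109, 0.0]
force: [-0.1, 0.4, -0.3]
opening: 87.2
```

```bash
python3 plan.py -44.5 150 200 2
```

```text
clock 2.1 tcp world [515.3  61.6 212.7] fixt [-46.8 134.7 212.7] open 87.2 F [-0.1  0.4 -0.3] target W [513.5  77.  200. ] rv [ 0.003 -0.001 -0.042]
[0.8, -7.7, 6.3] [0.001, -0.0, -0.021]
[1.0, -7.7, 6.3] [0.001, -0.0, -0.021]
```

Emit:
arm_command(increments=[[[1,-8,4],[0,0,-0.021],87],[[1,-8,4],[0,0,-0.021],87],[[0,0,2],[0,0,0],87]])

```text
clock: 2.4
tool_pos: [515.2, 75.4, 201.5]
tcp_rot: [0.002, 0.992, 0.127, 0.0]
force: [-0.1, 0.5, -0.2]
opening: 86.6
```

```bash
cat > cap.py <<'E'
import sys,cv2,numpy as np
from bench import env
k=sys.argv[1]
for n in("scene","top"):
    c=env.capture(n); np.savez(f'pics/{n}{k}.npz',**{a:np.array(v) for a,v in c.items()})
E
python3 cap.py 1; python3 ov.py 1 ovb; python3 plan.py -44.5 150 145 5
```

```text
clock 2.5 tcp world [515.1  74.7 201.6] fixt [-43.6 147.4 201.6] open 86.8 F [-0.3 -0.3  0.2] target W [513.5  77.  145. ] rv [ 0.004  0.    -0.007]
[-0.2, -0.6, 11.3] [0.001, 0.0, -0.001]
[-0.2, -0.6, 11.3] [0.001, 0.0, -0.001]
[-0.2, -0.5, 11.3] [0.001, 0.0, -0.001]
[-0.2, -0.5, 11.3] [0.001, 0.0, -0.001]
[-0.2, -0.5, 11.3] [0.001, 0.0, -0.001]
```

View pics/ovbs.png

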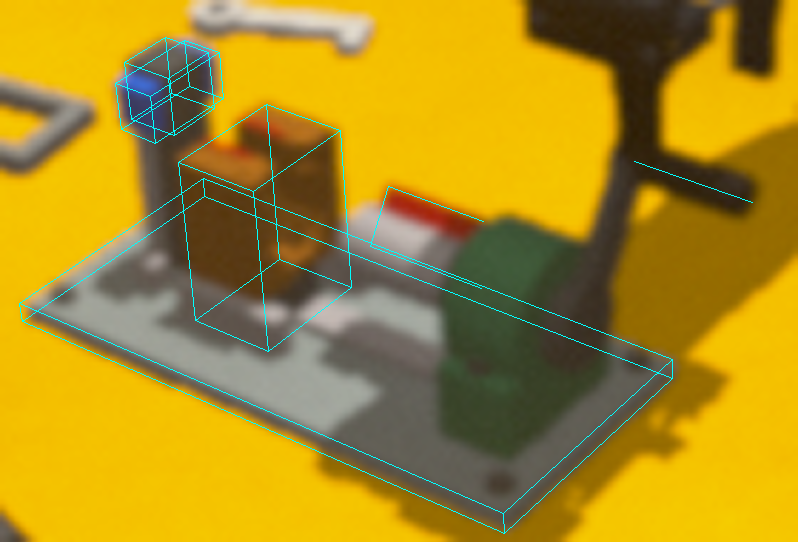

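View pics/ovbt.png

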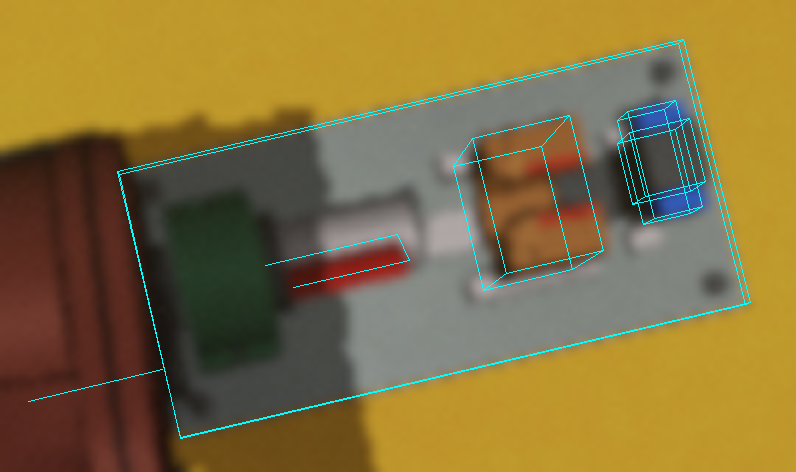

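Run:
```python
from h import *
p=np.load('pose.npy');S=load('pics/scene1.npz')
for P in([5,147.4,184],[5,138,184],[5,157,184],[-44,147,147],[-44,118,147],[-44,178,147]):
    print(P,((proj(S,f2w(p,P))[0]-[165,155]+.5)*5.7).round())
```

```text
[5, 147.4, 184] [640. 164.]
[5, 138, 184] [623. 158.]
[5, 157, 184] [658. 170.]
[-44, 147, 147] [696. 184.]
[-44, 118, 147] [645. 166.]
[-44, 178, 147] [752. 203.]
```

The finger projects where the image shows it, at about column 640, so the gripper is over the handle. I'll descend and pinch.

Emit:
arm_command(increments=[[[0,0,13],[0,0,0],87],[[0,0,13],[0,0,0],87],[[0,0,13],[0,0,0],87],[[0,0,11],[0,0,0],87],[[0,0,7],[0,0,0],87]])

```text
clock: 3.0
tool_pos: [514.6, 75.4, 140.0]
tcp_rot: [0.002, 0.992, 0.127, 0.0]
force: [-0.3, 0.0, -1.3]
opening: 87.3
```

Emit:
arm_command(increments=[[[0,0,0],[0,0,0],18],[[0,0,0],[0,0,0],18],[[0,0,0],[0,0,0],18],[[0,0,0],[0,0,0],18],[[0,0,0],[0,0,0],18]], grip_force=12)

```text
clock: 3.5
tool_pos: [514.6, 75.1, 139.5]
tcp_rot: [0.002, 0.992, 0.127, 0.0]
force: [-0.2, 0.5, 0.6]
opening: 54.6
```

```bash
python3 plan.py -44.5 150 145 1
```

```text
clock 3.5 tcp world [514.6  75.1 139.5] fixt [-43.9 147.9 139.5] open 54.6 F [-0.2  0.5  0.6] target W [513.5  77.  145. ] rv [ 0.004  0.    -0.006]
[-0.6, -2.0, -5.5] [0.004, 0.0, -0.006]
```

Emit:
arm_command(increments=[[[0,0,-5],[0,0,0],18],[[0,0,0],[0,0,0],18],[[0,0,0],[0,0,0],18],[[0,0,0],[0,0,0],18],[[0,0,0],[0,0,0],18]])

```text
clock: 4.0
tool_pos: [513.8, 75.0, 145.8]
tcp_rot: [0.002, 0.992, 0.127, -0.001]
force: [-3.0, -2.3, 1.6]
opening: 21.6
```

Emit:
arm_command(increments=[[[0,0,0],[0,0,0],18],[[0,0,0],[0,0,0],18]])

```text
clock: 4.2
tool_pos: [513.8, 74.9, 145.8]
tcp_rot: [0.002, 0.992, 0.127, -0.001]
force: [-1.1, 0.3, 1.5]
opening: 21.6
```

```bash
python3 plan.py -44.5 150 145 1
```

```text
clock 4.2 tcp world [513.8  74.9 145.8] fixt [-44.7 148.  145.8] open 21.6 F [-1.1  0.3  1.5] target W [513.5  77.  145. ] rv [ 0.003  0.002 -0.006]
[0.2, -2.1, 0.8] [0.003, 0.002, -0.006]
```

Emit:
arm_command(increments=[[[8.5,0,-4.6],[0,0,0],18],[[8.7,0,-3.5],[0,0,0],18],[[9,0,-2.5],[0,0,0],18],[[9.2,0,-1.6],[0,0,0],18],[[9.3,0,-0.5],[0,0,0],18]])

```text
clock: 4.7
tool_pos: [551.9, 84.6, 157.9]
tcp_rot: [0.001, 0.992, 0.126, -0.008]
force: [-5.6, -0.7, 4.9]
opening: 21.5
```

```bash
python3 plan.py 0 148 158 1
```

```text
clock 4.7 tcp world [551.9  84.6 157.9] fixt [ -5.5 147.5 157.9] open 21.5 F [-5.6 -0.7  4.9] target W [557.   86.5 158. ] rv [ 0.     0.017 -0.007]
[5.5, -0.5, -0.2] [0.0, 0.017, -0.007]
```

Emit:
arm_command(increments=[[[3.5,0,0],[0,0.008,0],18],[[3,0,0],[0,0.008,0],18],[[1,0,0],[0,0,0],18]])

```text
clock: 5.0
tool_pos: [558.9, 86.5, 157.4]
tcp_rot: [0.001, 0.992, 0.126, -0.001]
force: [-4.2, 0.1, 4.1]
opening: 21.4
```

```bash
python3 plan.py 0 148 158 1;python3 cap.py 2
python3 - <<'E'
from ov import *
p=np.load('pose.npy'); p[3]=0
for n,f,r in(('top',5.9,(215,140,350,220)),('scene',5.7,(165,155,305,250))):
    overlay(np.load(f'pics/{n}2.npz')['pixels'],load(f'pics/{n}2.npz'),p,f,r,f'pics/ovc{n}.png')
E
```

```text
clock 5.0 tcp world [558.9  86.5 157.4] fixt [  1.9 147.5 157.4] open 21.4 F [-4.2  0.1  4.1] target W [557.   86.5 158. ] rv [ 0.001  0.003 -0.007]
[-1.9, -0.5, -0.6] [0.001, 0.003, -0.007]
```

View pics/ovctop.png

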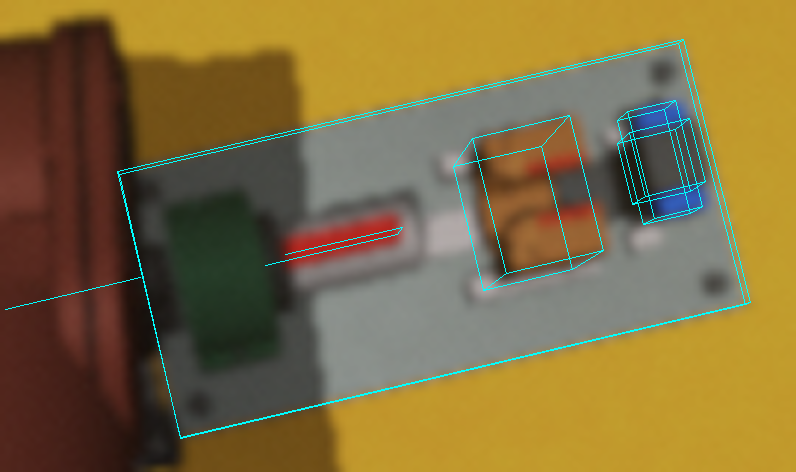

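View pics/ovcscene.png

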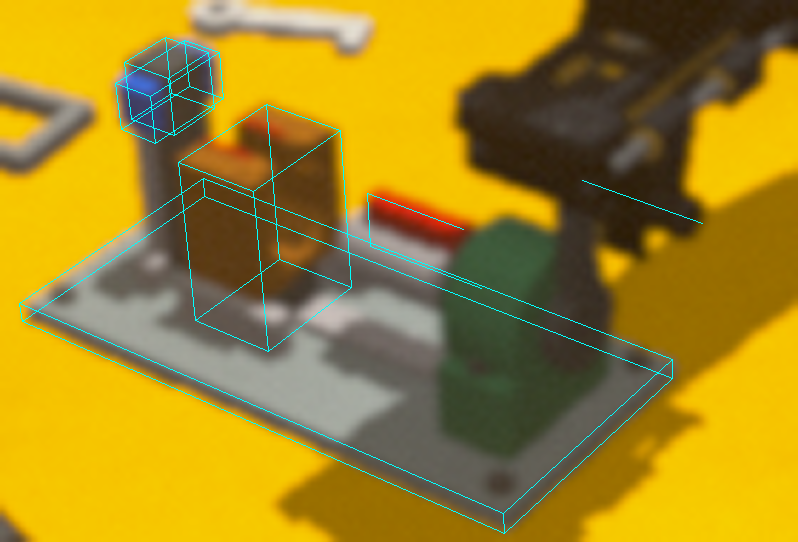

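```bash
cat > red.py <<'E'
from h import *
import sys
k=sys.argv[1]
p=np.load('pose.npy')
for n in('top','scene'):
    c=np.load(f'pics/{n}{k}.npz'); im=c['pixels'].astype(float); C=load(f'pics/{n}{k}.npz')
    roi=(215,140,350,220) if n=='top' else (165,155,305,250)
    b,g,r=im[...,0],im[...,1],im[...,2]
    w=np.clip(r-2.2*np.maximum(g,b),0,None)*(r>60); 
    m=np.zeros(w.shape,np.uint8); m[roi[1]:roi[3],roi[0]:roi[2]]=(w[roi[1]:roi[3],roi[0]:roi[2]]>8)
    N,l,st,ce=cv2.connectedComponentsWithStats(m)
    for i in range(1,N):
        if st[i,4]<3: continue
        ys,xs=np.nonzero(l==i); cen=np.array([np.average(xs,weights=w[ys,xs]),np.average(ys,weights=w[ys,xs])])
        # to fixture at heights
        out=[]
        for z in (105,107):
            A=np.linalg.inv(C[0])@[cen[0],cen[1],1]; Rm=cv2.Rodrigues(C[1])[0]; d=Rm.T@A; o=-Rm.T@C[2].ravel(); W=o+d*(z-o[2])/d[2]
            cs,sn=np.cos(p[2]),np.sin(p[2]); e=W[:2]-p[:2]; out.append((round(cs*e[0]+sn*e[1],1),round(-sn*e[0]+cs*e[1],1)))
        print(n,st[i],cen.round(2),'fixture xy @z105,107',out)
E
python3 red.py 2; echo; python3 red.py 0
```

```text
top [305 167   8   2  10] [308.47 167.48] fixture xy @z105,107 [(np.float64(13.2), np.float64(-102.4)), (np.float64(13.0), np.float64(-102.1))]
top [308 175   7   3  11] [311.22 175.69] fixture xy @z105,107 [(np.float64(-12.6), np.float64(-104.5)), (np.float64(-12.7), np.float64(-104.1))]
top [263 177  19   8  80] [272.17 180.43] fixture xy @z105,107 [(np.float64(0.3), np.float64(11.8)), (np.float64(0.1), np.float64(11.9))]
scene [209 176   5   3   6] [211.18 177.13] fixture xy @z105,107 [(np.float64(-22.6), np.float64(-105.4)), (np.float64(-20.1), np.float64(-103.2))]
scene [230 189  17   9  76] [237.67 192.55] fixture xy @z105,107 [(np.float64(1.3), np.float64(12.3)), (np.float64(3.8), np.float64(14.2))]

top [305 167   8   2  10] [308.49 167.47] fixture xy @z105,107 [(np.float64(13.2), np.float64(-102.5)), (np.float64(13.0), np.float64(-102.2))]
top [307 175   8   3  12] [310.94 175.78] fixture xy @z105,107 [(np.float64(-12.6), np.float64(-103.6)), (np.float64(-12.8), np.float64(-103.3))]
top [264 182  20   8  78] [273.43 185.66] fixture xy @z105,107 [(np.float64(-15.7), np.float64(11.8)), (np.float64(-15.8), np.float64(11.9))]
scene [209 176   4   2   4] [210.66 176.8 ] fixture xy @z105,107 [(np.float64(-23.2), np.float64(-108.0)), (np.float64(-20.7), np.float64(-105.7))]
scene [233 189  15   7  46] [239.86 191.92] fixture xy @z105,107 [(np.float64(-4.7), np.float64(15.5)), (np.float64(-2.3), np.float64(17.4))]
```

The key centre is at fixture x≈+0.2 mm and the notch centre at +0.2 mm, so they're aligned. I'll release and lift off.

Emit:
arm_command(increments=[[[0,0,0],[0,0,0],60],[[0,0,0],[0,0,0],60],[[0,0,0],[0,0,0],60],[[0,0,0],[0,0,0],80],[[0,0,-10],[0,0,0],80]])

```text
clock: 5.6
tool_pos: [559.5, 86.8, 166.9]
tcp_rot: [0.001, 0.992, 0.127, -0.0]
force: [-0.2, 0.2, 1.3]
opening: 53.7
```

Emit:
arm_command(increments=[[[0,0,-20],[0,0,0],80],[[0,0,-25],[0,0,0],80],[[0,0,-20],[0,0,0],80]])

```text
clock: 5.9
tool_pos: [558.8, 86.6, 234.2]
tcp_rot: [0.001, 0.992, 0.126, -0.001]
force: [-0.7, -0.3, -0.9]
opening: 75.9
```

```bash
python3 plan.py 0 -151 205 8
```

```text
clock 5.9 tcp world [558.8  86.6 234.2] fixt [  1.8 147.6 234.2] open 75.9 F [-0.7 -0.3 -0.9] target W [ 633.9 -202.5  205. ] rv [ 0.002  0.003 -0.007]
[0.0, 37.3, 3.7] [0.0, 0.0, -0.001]
[0.0, 37.3, 3.7] [0.0, 0.0, -0.001]
[-0.0, 37.3, 3.7] [0.0, 0.0, -0.001]
[-0.1, 37.3, 3.7] [0.0, 0.0, -0.001]
[-0.1, 37.3, 3.7] [0.0, 0.0, -0.001]
[-0.1, 37.3, 3.7] [0.0, 0.0, -0.001]
[-0.2, 37.3, 3.7] [0.0, 0.0, -0.001]
[-0.2, 37.3, 3.7] [0.0, 0.0, -0.001]
```

Emit:
arm_command(increments=[[[0,37,0],[0,0,0],87],[[0,38,0],[0,0,0],87],[[0,38,0],[0,0,0],87],[[0,38,0],[0,0,0],87],[[0,38,0],[0,0,0],87]])

```text
clock: 6.4
tool_pos: [611.1, -93.6, 242.8]
tcp_rot: [-0.001, 0.991, 0.133, 0.004]
force: [0.2, 0.8, -0.3]
opening: 86.8
```

```bash
python3 - <<'E'
from h import *
p=np.load('pose.npy')
for k in '02':
    c=np.load(f'pics/top{k}.npz'); im=c['pixels'].astype(float);C=load(f'pics/top{k}.npz')
    w=np.clip(im[...,0]-1.5*np.maximum(im[...,1],im[...,2]),0,None); w[:140]=0;w[220:]=0;w[:,:300]=0;w[:,350:]=0
    N,l,st,ce=cv2.connectedComponentsWithStats((w>15).astype(np.uint8))
    for i in range(1,N):
        if st[i,4]<3: continue
        ys,xs=np.nonzero(l==i); cen=[np.average(xs,weights=w[ys,xs]),np.average(ys,weights=w[ys,xs]),1]
        Rm=cv2.Rodrigues(C[1])[0]; d=Rm.T@np.linalg.inv(C[0])@cen; o=-Rm.T@C[2].ravel()
        for z in(139,): 
            W=o+d*(z-o[2])/d[2]; e=W[:2]-p[:2];cs,sn=np.cos(p[2]),np.sin(p[2])
            print(k,st[i],np.round(cen,2),(cs*e[0]+sn*e[1]).round(1),(-sn*e[0]+cs*e[1]).round(1))
E
python3 plan.py 0 -151 205 3
```

```text
0 [323 158   8   4  24] [326.16 159.4    1.  ] 20.6 -151.8
0 [326 172   8   4  26] [329.79 173.57   1.  ] -21.7 -151.9
2 [323 158   8   4  24] [326.12 159.42   1.  ] 20.6 -151.7
2 [326 172   8   4  26] [329.77 173.58   1.  ] -21.7 -151.9
clock 6.4 tcp world [611.1 -93.6 242.8] fixt [  6.  -39.9 242.8] open 86.8 F [ 0.2  0.8 -0.3] target W [ 633.9 -202.5  205. ] rv [-0.001 -0.008  0.007]
[-2.4, 37.0, 12.5] [-0.0, -0.003, 0.002]
[-2.2, 37.0, 12.6] [-0.0, -0.003, 0.002]
[-2.1, 37.0, 12.6] [-0.0, -0.003, 0.002]
```

Emit:
arm_command(increments=[[[-3,38,7],[0,-0.003,0.002],87],[[-2.5,38,7],[0,-0.003,0.002],87],[[-2,36,7],[0,-0.003,0.002],87],[[0,0,7],[0,0,0],87]])

```text
clock: 6.8
tool_pos: [634.8, -214.7, 218.6]
tcp_rot: [0.002, 0.992, 0.128, 0.002]
force: [0.1, 0.8, -0.4]
opening: 87.1
```

```bash
python3 plan.py 0 -151 205 1
```

```text
clock 6.8 tcp world [ 634.8 -214.7  218.6] fixt [  -2.3 -163.   218.6] open 87.1 F [ 0.1  0.8 -0.4] target W [ 633.9 -202.5  205. ] rv [ 0.004 -0.003 -0.004]
[2.2, -12.1, 13.5] [0.004, -0.003, -0.004]
```

Emit:
arm_command(increments=[[[1.5,-9,7],[0.003,-0.002,-0.004],87],[[1,-4,5],[0,0,0],87],[[0,0,0],[0,0,0],87]])

```text
clock: 7.1
tool_pos: [633.9, -199.3, 205.8]
tcp_rot: [0.0, 0.992, 0.13, 0.0]
force: [0.7, 0.2, 0.1]
opening: 87.2
```

```bash
python3 plan.py 0 -151 123 5; python3 cap.py 3; python3 ov.py 3 ovd
```

```text
clock 7.1 tcp world [ 633.9 -199.3  205.8] fixt [   0.8 -147.9  205.8] open 87.2 F [0.7 0.2 0.1] target W [ 633.9 -202.5  123. ] rv [ 0.    -0.001  0.   ]
[-0.2, 0.6, 16.6] [0.0, -0.0, 0.0]
[-0.2, 0.6, 16.6] [0.0, -0.0, 0.0]
[-0.2, 0.6, 16.6] [0.0, -0.0, 0.0]
[-0.2, 0.6, 16.6] [0.0, -0.0, 0.0]
[-0.2, 0.6, 16.6] [0.0, -0.0, 0.0]
```

View pics/ovds.png

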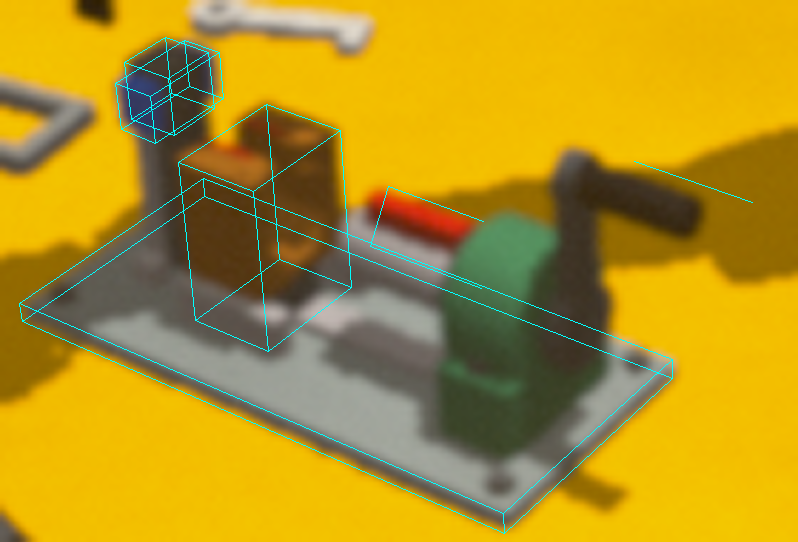

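The crank stayed upright, with the handle at about (640,200) in the zoom. I'll descend onto the buttons.

Emit:
arm_command(increments=[[[-0.3,0.7,16],[0,0,0],87],[[-0.3,0.7,16],[0,0,0],87],[[0,0.7,16],[0,0,0],87],[[0,0.5,16],[0,0,0],87],[[0,0.5,14],[0,0,0],87]])

```text
clock: 7.7
tool_pos: [635.5, -201.6, 124.0]
tcp_rot: [0.0, 0.991, 0.131, 0.002]
force: [0.9, -1.6, 0.4]
opening: 86.6
```

```bash
python3 plan.py 0 -151 123 1
```

```text
clock 7.7 tcp world [ 635.5 -201.6  124. ] fixt [   1.7 -150.5  124. ] open 86.6 F [ 0.9 -1.6  0.4] target W [ 633.9 -202.5  123. ] rv [ 0.001 -0.004  0.003]
[-1.7, 0.5, 1.0] [0.001, -0.004, 0.003]
```

Emit:
arm_command(increments=[[[-1.7,0.5,1],[0,-0.003,0.002],30],[[0,0,0],[0,0,0],30],[[0,0,0],[0,0,0],30],[[0,0,0],[0,0,0],30],[[0,0,0],[0,0,0],30]], grip_force=20)

```text
clock: 8.2
tool_pos: [632.8, -202.7, 120.5]
tcp_rot: [0.0, 0.992, 0.13, -0.001]
force: [3.2, 2.1, -2.7]
opening: 54.9
```

Emit:
arm_command(increments=[[[0,0,0],[0,0,0],30],[[0,0,0],[0,0,0],30],[[0,0,0],[0,0,0],30],[[0,0,0],[0,0,0],30]])

```text
clock: 8.6
tool_pos: [634.0, -202.3, 120.7]
tcp_rot: [0.001, 0.991, 0.13, 0.0]
force: [0.3, -1.0, -3.8]
opening: 34.4
```

```bash
python3 plan.py 0 -151 123 1
```

```text
clock 8.6 tcp world [ 634.  -202.3  120.7] fixt [   0.2 -150.8  120.7] open 34.4 F [ 0.3 -1.  -3.8] target W [ 633.9 -202.5  123. ] rv [ 0.001 -0.001  0.001]
[-0.2, 0.2, -2.3] [0.001, -0.001, 0.001]
```

Both buttons are pressed (opening 34 mm). Next is the slide.

Emit:
arm_command(increments=[[[0,-5,0],[0,0,0],30],[[0,-8,0],[0,0,0],30],[[0,-10,0],[0,0,0],30],[[0,-10,0],[0,0,0],30]])

```text
clock: 9.0
tool_pos: [625.6, -170.6, 120.8]
tcp_rot: [0.002, 0.992, 0.129, 0.001]
force: [4.0, -1.1, -3.7]
opening: 34.9
```

```bash
python3 plan.py 0 -45 121 5
```

```text
clock 9.0 tcp world [ 625.6 -170.6  120.8] fixt [   0.2 -118.1  120.8] open 34.9 F [ 4.  -1.1 -3.7] target W [ 606.7 -100.   121. ] rv [ 0.004 -0.002 -0.001]
[-0.1, -14.6, -0.1] [0.001, -0.0, -0.0]
[-0.0, -14.6, -0.1] [0.001, -0.0, -0.0]
[-0.0, -14.6, -0.1] [0.001, -0.0, -0.0]
[-0.0, -14.6, -0.1] [0.001, -0.0, -0.0]
[-0.0, -14.6, -0.1] [0.001, -0.0, -0.0]
```

Emit:
arm_command(increments=[[[0,-8,0],[0,0,0],30],[[0,-8,0],[0,0,0],30],[[0,-8,0],[0,0,0],30],[[0,-8,0],[0,0,0],30],[[0,-8,0],[0,0,0],30]])

```text
clock: 9.5
tool_pos: [614.3, -127.5, 120.8]
tcp_rot: [0.002, 0.992, 0.13, 0.001]
force: [3.9, -1.9, -4.5]
opening: 34.5
```

```bash
python3 plan.py 0 -45 121 1
```

```text
clock 9.5 tcp world [ 614.3 -127.5  120.8] fixt [  0.3 -73.4 120.8] open 34.5 F [ 3.9 -1.9 -4.5] target W [ 606.7 -100.   121. ] rv [ 0.004 -0.002  0.   ]
[-0.3, -28.4, -0.3] [0.004, -0.002, 0.0]
```

Travel is about 62 mm with low forces, so the key is entering freely. Now the last 28 mm.

Emit:
arm_command(increments=[[[0,-7,0],[0,0,0],30],[[0,-7,0],[0,0,0],30],[[0,-6,0],[0,0,0],30],[[0,-4,0],[0,0,0],30],[[0,-3,0],[0,0,0],30]])

```text
clock: 10.0
tool_pos: [606.6, -98.2, 120.8]
tcp_rot: [0.002, 0.991, 0.13, 0.001]
force: [2.7, -1.8, -4.5]
opening: 34.5
```

```bash
python3 plan.py 0 -45 121 1
```

```text
clock 10.0 tcp world [606.6 -98.2 120.8] fixt [  0.4 -43.2 120.8] open 34.5 F [ 2.7 -1.8 -4.5] target W [ 606.7 -100.   121. ] rv [ 0.004 -0.002  0.001]
[-0.4, 1.8, -0.2] [0.004, -0.002, 0.001]
```

No contact with the shoulder yet, so I'll press on until the force rises.

Emit:
arm_command(increments=[[[0,-3,0],[0,0,0],30],[[0,-2.5,0],[0,0,0],30]])

```text
clock: 10.2
tool_pos: [605.9, -95.9, 121.0]
tcp_rot: [0.004, 0.992, 0.129, 0.002]
force: [11.3, -11.5, -13.0]
opening: 34.6
```

Emit:
arm_command(increments=[[[0,-2.5,0],[0,0,0],30],[[0,-2.5,0],[0,0,0],30]])

```text
clock: 10.4
tool_pos: [605.8, -95.9, 121.0]
tcp_rot: [0.008, 0.992, 0.127, 0.004]
force: [9.0, -8.0, -9.0]
opening: 34.5
```

```bash
python3 plan.py 0 -45 121 1
```

```text
clock 10.4 tcp world [605.8 -95.9 121. ] fixt [  0.3 -40.8 121. ] open 34.5 F [ 9. -8. -9.] target W [ 606.7 -100.   121. ] rv [ 0.017 -0.006 -0.005]
[-0.3, 4.2, 0.0] [0.017, -0.006, -0.005]
```

The sleeve has stopped firmly at the shoulder. I'll release it.

Emit:
arm_command(increments=[[[0,-1,0],[0,0,0],75],[[0,0,0],[0,0,0],75],[[0,0,0],[0,0,0],75],[[0,0,0],[0,0,0],75],[[0,0,0],[0,0,0],75]])

```text
clock: 10.9
tool_pos: [604.8, -95.7, 121.2]
tcp_rot: [0.008, 0.992, 0.127, 0.003]
force: [-0.6, 0.4, 0.3]
opening: 66.4
```

```bash
python3 plan.py 0 -45 121 1; python3 cap.py 4
python3 - <<'E'
from ov import *
p=np.load('pose.npy'); p[3]=0;p[4]=90
for n,f,r in(('top',5.9,(215,140,350,220)),('scene',5.7,(165,155,305,250))):
    overlay(np.load(f'pics/{n}4.npz')['pixels'],load(f'pics/{n}4.npz'),p,f,r,f'pics/ove{n}.png')
E
```

```text
clock 10.9 tcp world [604.8 -95.7 121.2] fixt [ -0.7 -40.3 121.2] open 66.4 F [-0.6  0.4  0.3] target W [ 606.7 -100.   121. ] rv [ 0.016 -0.005 -0.006]
[0.7, 4.7, 0.3] [0.016, -0.005, -0.006]
```

View pics/ovescene.png

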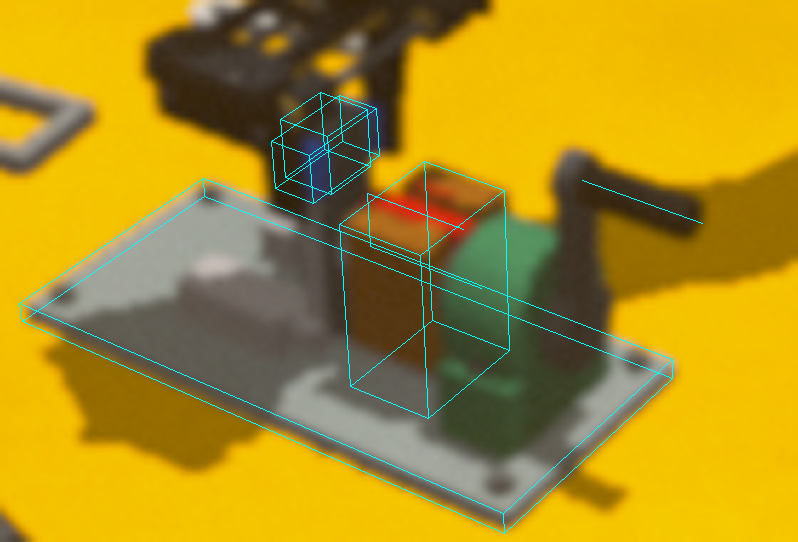

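The sleeve is on the key and against the bearing block, matching the home overlay. I'll lift off and back away to check the buttons.

Emit:
arm_command(increments=[[[0.5,2,0],[0,0,0],80],[[0,0,-10],[0,0,0],80],[[0,0,-20],[0,0,0],80],[[0,0,-25],[0,0,0],80],[[0,0,-30],[0,0,0],80]])

```text
clock: 11.5
tool_pos: [602.7, -96.1, 206.8]
tcp_rot: [0.008, 0.992, 0.126, -0.0]
force: [0.4, -0.2, -0.4]
opening: 80.0
```

Emit:
arm_command(increments=[[[0,35,-10],[0,0,0],80],[[0,40,-10],[0,0,0],80],[[0,40,0],[0,0,0],80],[[0,40,0],[0,0,0],80],[[0,30,0],[0,0,0],80]])

```text
clock: 12.0
tool_pos: [655.1, -273.5, 240.6]
tcp_rot: [0.007, 0.991, 0.133, 0.005]
force: [1.0, 1.2, -0.3]
opening: 80.1
```

```bash
python3 plan.py 0 -45 121 1; python3 cap.py 5; python3 red.py 5
python3 - <<'E'
from ov import *
p=np.load('pose.npy'); p[3]=0;p[4]=90
for n,f,r in(('top',5.9,(215,140,350,220)),('scene',5.7,(165,155,305,250))):
    overlay(np.load(f'pics/{n}5.npz')['pixels'],load(f'pics/{n}5.npz'),p,f,r,f'pics/ovf{n}.png')
    x0,y0,x1,y1=r; cv2.imwrite(f'pics/z5{n}.png',cv2.resize(np.load(f'pics/{n}5.npz')['pixels'][y0:y1,x0:x1],None,fx=f,fy=f,interpolation=cv2.INTER_CUBIC))
p=np.load('pose.npy');C=load('pics/top5.npz');im=np.load('pics/top5.npz')['pixels'].astype(float)
w=np.clip(im[...,0]-1.5*np.maximum(im[...,1],im[...,2]),0,None); w[:140]=0;w[220:]=0;w[:,:220]=0;w[:,350:]=0
N,l,st,ce=cv2.connectedComponentsWithStats((w>15).astype(np.uint8))
for i in range(1,N):
    if st[i,4]<3: continue
    ys,xs=np.nonzero(l==i); cen=[np.average(xs,weights=w[ys,xs]),np.average(ys,weights=w[ys,xs]),1]
    Rm=cv2.Rodrigues(C[1])[0]; d=Rm.T@np.linalg.inv(C[0])@cen; o=-Rm.T@C[2].ravel()
    W=o+d*(139-o[2])/d[2]; e=W[:2]-p[:2];cs,sn=np.cos(p[2]),np.sin(p[2])
    print('blue',st[i],(cs*e[0]+sn*e[1]).round(1),(-sn*e[0]+cs*e[1]).round(1))
E
```

```text
clock 12.0 tcp world [ 655.1 -273.5  240.6] fixt [   2.2 -225.1  240.6] open 80.1 F [ 1.   1.2 -0.3] target W [ 606.7 -100.   121. ] rv [ 0.015 -0.009  0.006]
[-2.2, -181.8, 116.9] [0.015, -0.009, 0.006]
top [263 175  19  11 126] [272.37 180.2 ] fixture xy @z105,107 [(np.float64(0.8), np.float64(11.0)), (np.float64(0.6), np.float64(11.1))]
scene [238 187   5   3   7] [240.11 187.88] fixture xy @z105,107 [(np.float64(-22.2), np.float64(3.3)), (np.float64(-19.7), np.float64(5.3))]
scene [229 188  19   9  74] [238.26 191.63] fixture xy @z105,107 [(np.float64(-3.4), np.float64(10.8)), (np.float64(-1.0), np.float64(12.7))]
blue [287 166   7   4  23] 21.0 -44.3
blue [289 180   8   5  30] -21.3 -42.4
```

View pics/ovftop.png

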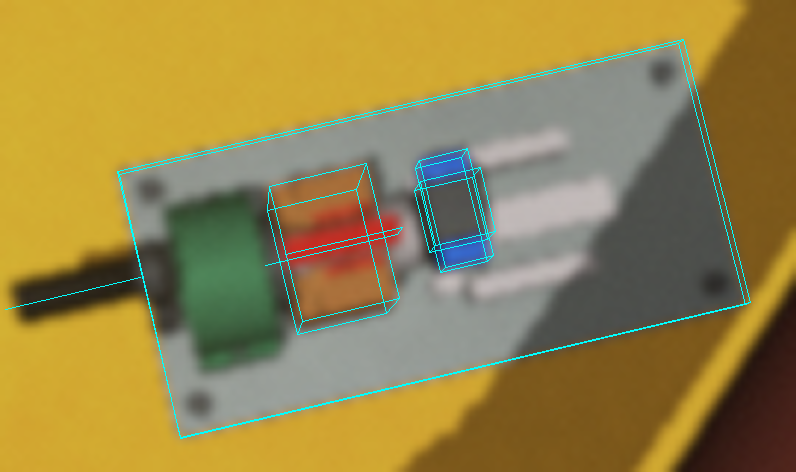

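View pics/z5scene.png

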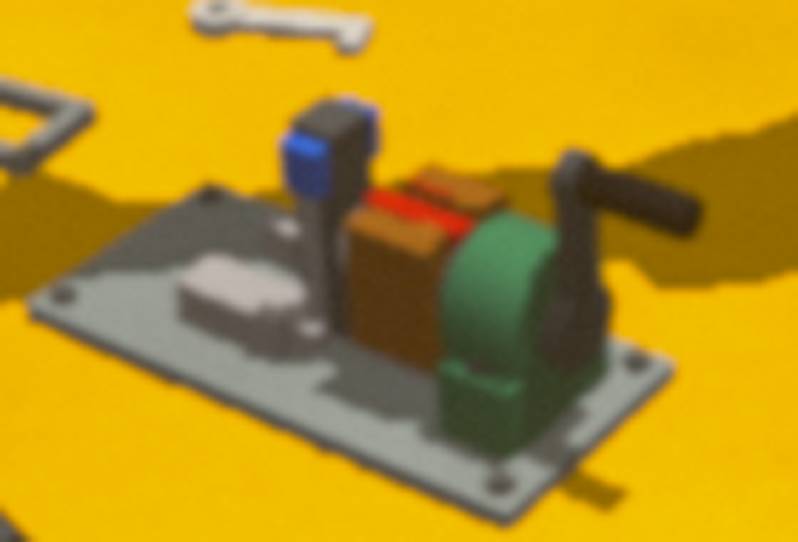

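The button centres are 42.3 mm apart, the same as at the start, so both are out. The tower is at y≈−43.4 mm, and the key is at x≈0.7 mm. Settle for a few rows, then hand in.

Emit:
arm_command(increments=[[[0,0,0],[0,0,0],80],[[0,0,0],[0,0,0],80],[[0,0,0],[0,0,0],80]])

```text
clock: 12.4
tool_pos: [653.9, -275.7, 241.1]
tcp_rot: [0.008, 0.991, 0.13, 0.005]
force: [0.5, 0.4, 0.5]
opening: 80.2
```

```bash
python3 -c "
from bench import env
s=env.get_state();print(s['clock'],s['force'],abs(s['qd']).max());print(env.hand_in())"
```

```text
12.4 [0.45693164 0.44406224 0.49040803] 0.009115556761951422
the job is handed in; nothing more can be done
None
```

I turned the crank upright, pinched both buttons, slid the sleeve home against the shoulder and let go, then backed off and handed the job in at 12.4 s. The hand-in gives no verdict, so these results come from my own camera and force readings:

- **Key:** It stood within about 1 mm of the notch centre line, roughly 0.02 rad from upright.
- **Sleeve:** The tower moved about 108 mm, from about −17 mm to about +91 mm of travel. That is home at 90 mm, within image accuracy, and the push stopped firmly at the end.
- **Buttons:** Their centres were 42.3 mm apart, the same as before I pressed them, so both had sprung back out.
- **Arm:** It was clear of the fixture and holding still, with force readings near zero.
- **Loose parts:** I did not touch them. The bezel and lever look unmoved in the last scene view. I did not re-measure the rotor, and the arm only passed high above that side.

One small disagreement: the last push read about 94 mm of travel from the tool position, about 3 mm more than the images. I put that down to the fingers slipping a little on the buttons, or to pose error.

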